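# Hang the touch-up paint pail on the hook stand

## Robot

A 7-joint arm with a two-finger parallel gripper is mounted at the origin on the work surface. World frame = base frame: x ahead of the robot, y to its left, z up, the work surface at z = 0. Lengths are in mm, angles in rad, forces in N, time in s.
With the tool pointing down it reaches from about 425 to 1025 mm from the base axis. Payload 3.6 kg.
Tool frame: the origin (TCP) lies on the centre line of the jaws, within the pads' length; the fingertips stand 8 mm ahead of it and the grasp point (between the pads) lies 11 mm behind it; x points along the fingers, y is the direction in which the jaws open and shut, and the axes are right-handed (so a half turn about x gives the same grasp; the last joint's range is limited). The gripper opens to 85 mm and grips with 20 to 120 N. Pads are 22 mm wide; open, the fingers measure 114 mm over their backs; the gripper's body (76 mm by 85 mm) begins 54 mm behind the grasp point. The pads swing forward as they close: fully open they stand 13 mm farther back than shut.
Start: joints at [1.157, 0.591, 0.048, 1.609, -0.033, 0.943, -0.034], TCP at [227.925, -688.244, 239.302] pointing down, gripper open.
Joint ranges: [-2.69, 2.69], [-0.47, 2.24], [-1.27, 1.36], [0.19, 2.51], [-1.53, 4.68], [0.08, 2.07], [-3.09, 3.09]. Speed limits (rad/s): [2.57, 2.57, 3.14, 3.14, 3.14, 3.14, 3.14].

## Interface

Orientations are given as a unit quaternion [w, x, y, z].
In Python, from workcell import bot gives the robot as it stands. Calls block until the motion is done:
- bot.move_pose(position, orientation): joint-space move of the TCP to a pose.
- bot.move_linear(position, orientation=None, vel=150, threshold=None): straight line of the TCP; orientation=None keeps the orientation; vel is the mean speed in mm/s. With threshold (N) it stops when the force on the tool has changed by that much, and returns True; else False.
- bot.goto_joints(angles): joint-space move.
- bot.grip(opening, grip_force=None): opening from 0.0 (shut) to 1.0 (fully open); grip_force is the grip in N (None keeps the last); returns when the fingers have stopped.
- bot.hold(seconds).
- bot.ik(position, orientation): joint angles nearest the present ones, or None.
- bot.get_obs(): the state.
- bot.capture(name): name is "scene" or "top" or "wrist"; returns a dict with "image" (420x560x3 uint8, red, green, blue), "fx", "fy", "cx", "cy" (pixels), "R" (3x3) and "t" (3): a world point X has camera coordinates R X + t. Camera axes: x right, y down, z forward; pixel columns grow to the right and rows downward; lengths in mm; the calibration is good to about 2 mm. The wrist camera is an equidistant fisheye: a pixel r from the principal point sees the ray r / f radians off the axis. A picture is of the moment at which its call begins. There is no depth.
A pose or a line that the arm cannot do raises bot.Unreachable and nothing moves.
- bot.hand_in(): hands the job in, once; it reports no verdict.
The state is a dict: "time": time; "joint_pos": joint angles; "qvel": joint speeds; "effort": joint torques, N m; "position": TCP position; "ee_rot": TCP orientation; "ft_force": force on the tool from outside, world axes, zero at the start; "wrist_torque": the same for the moment, N m; "width": opening from 0.0 (shut) to 1.0 (fully open).
Only numpy, scipy, OpenCV 4.12 (cv2) and the standard library are available. Lean on these libraries where they do the work, as an engineer would, in place of code of your own. Each camera call takes 0.05 s, during which the arm holds its last target.

## Task

Swing the pail's flat-lying bail upright while the pail stands on the bench, lift the pail by it, and hang it on the stand's two yellow hook arms so that the bail sits down in the notch at the inner end of both arms, right in front of the upright stops. Set it down on the arms gently by feel, without dropping it or forcing it against the stand, keep the pail upright, leave the other things alone, and let go with the pail hanging still.

Things in the scene. Friction and masses are not known exactly. Their poses are not given: they have to be found in the camera images.
- pail: closed white paint pail with a blue band and blue lid; cylinder 96 mm across (100 mm at the steel rim) and 95 mm tall, loose, 0.35 to 0.65 kg with its contents. Origin: centre of its underside, z up. Its ears (the bail's pivots) lie on its own y axis, 78 mm above the underside. The lying bail sticks out towards the pail's own -x.
- bail (a joint): angle (rad) of the steel wire bail: 0 = lying flat on its stop, level, 78 mm above the bench, out to the pail's -x; 1.57 = upright; 3.14 = flat on the other side. Nearly frictionless: falls back if let go. A U of 5 mm wire, 119 mm wide over its legs; its top bar is parallel to the pail's y axis, 105 mm from the pivots, straight over its middle 106 mm. Rim to lying roller grip: 49 mm free.
- grip (a point): centre of the black roller grip on the middle of the bail's top bar: 12 mm across, 40 mm long along the pail's y axis, free to roll about the bar. Bail upright: 183 mm above the pail's underside. The bare 5 mm wire on both sides of it is what goes on the hook arms.
- stand: hook stand, fixed to the bench: dark foot plate 200 x 170 x 12 mm, steel post 20 mm thick, red clamp, two level yellow hook arms reaching from the post towards the stand's own -x, parallel to its x, at y = -36 and +36 mm, 8 mm wide, 14 mm deep, joined by a black rubber cross bar 94 to 106 mm in +x of the notches. Origin: on the bench under the nominal place of the notches, z up.
- notch (a point): NOMINAL point midway between the two notches, 225 mm above the bench over the stand's origin, fixed to the post, axes as the stand. The arms are clamped by hand and their true place is not measured, it must be felt or seen: the arms' flat tops are 211 to 239 mm above the bench, and the arms are shifted along the stand's x by -15 to +15 mm. The arms give about 1 mm per 3 N of load.
- post (a point): centre of the post's top, 265 mm above the bench, 115 mm towards the stand's +x from its origin. Profile of each arm, x in mm from the notch centre: upturned tip -61 to -55, 12 tall over the flat; flat -55 to -5; notch -5 to +5, 5 deep, level floor; then the upright stop face at +5, 14 tall over the flat and 10 thick; bare arm up to the cross bar.
- brushjar: glass jar with brushes, 60 mm across, 85 mm tall (160 mm with brushes), loose; origin: centre of its underside. Leave alone.
- tape: yellow roll of masking tape lying flat, 90 mm across, 24 mm tall, loose; origin: centre of its underside. Leave alone.
- wrench: steel wrench 170 mm long lying on the bench, loose; origin: under its middle, along its x. Leave alone.
Mind the look-alikes: they are no part of the job. There is more than one size of the pail; the job needs the largest.

How it is judged (in metres and radians):
On the way, in this order (a step that is already met when the one before it is completed fails the run):
1. the bail is swung upright (within about 12 degrees) while the pail still stands on the bench (value of joint bail between 1.36 and 1.78 rad and height (world z) of pail below 0.008 m and angle between pail's own z axis and vertical below 0.12 rad), for 0.1 s.
2. the pail is lifted clear of the bench by its bail (height (world z) of pail above 0.04 m and value of joint bail between 1 and 2.14 rad), for 0.1 s.
At the end, for the whole second after the job is handed in: the pail hangs by its bail with the wire on the floor of the notches of both hook arms (at least 0.6 N on each), clear of the bench and of the foot, upright within 0.15 rad, still (under 0.03 m/s) and released (contact force between pail and hooks_c0 above 0.6 N and contact force between pail and hooks_c5 above 0.6 N and height (world z) of pail above 0.018 m and angle between pail's own z axis and vertical below 0.15 rad and linear speed of pail below 0.03 m/s and contact force between pail and the arm below 0.05 N and contact force between pail and the fingers below 0.05 N); the robot touches nothing.
It fails at once if the pail or its bail presses or strikes the stand with more than 12 N (dropped on, jammed or forced) (contact force between pail and stand above 12 N).
It fails at once if the pail is tipped more than 0.5 rad (angle between pail's own z axis and vertical above 0.5 rad).
It fails at once if the robot presses on the stand with more than 12 N (contact force between any of the arm, the fingers and stand above 12 N).
It fails at once if the brush jar, the tape roll or the wrench is moved more than 30 mm (distance of any of brushjar, tape, wrench from where it was at the start of the episode above 0.03 m).
It also fails if it takes over 70 s, if anything falls off the work surface, if the arm or the gripper's body presses on something with over 40 N, if the wrist force passes 120 N, or if a joint passes its speed limit or range.

## Working session

There is one attempt and no reset: what is moved stays moved. The work goes in short steps, each a Python script; the robot and the scene stay as the last script left them, time stands still between calls to the robot, and variables do not carry over. Pictures are saved under pics/ and viewed, and the job is handed in when it is done.

```bash
ls; mkdir -p pics; cat > h.py <<'E'
import numpy as np, cv2, pickle
from workcell import bot
def cap(name, fn):
    c=bot.capture(name); cv2.imwrite(f'pics/{fn}.png', c['image'][:,:,::-1]); pickle.dump(c,open(f'pics/{fn}.pkl','wb')); return c
def load(fn): return pickle.load(open(f'pics/{fn}.pkl','rb'))
def ray(c,u,v,fish=False):
    a=(u-c['cx'])/c['fx']; b=(v-c['cy'])/c['fy']
    if fish:
        r=np.hypot(a,b); s=np.sin(r)/r if r>1e-9 else 1; d=np.array([a*s,b*s,np.cos(r)])
    else: d=np.array([a,b,1.])
    R=np.array(c['R']);t=np.array(c['t'])
    d=R.T@d; return -R.T@t, d/np.linalg.norm(d)
def atz(c,u,v,z,fish=False):
    o,d=ray(c,u,v,fish); return o+d*(z-o[2])/d[2]
def proj(c,X):
    p=np.array(c['R'])@np.array(X,float)+np.array(c['t']); return np.array([c['fx']*p[0]/p[2]+c['cx'],c['fy']*p[1]/p[2]+c['cy']])
def tri(rs):
    A=np.zeros((3,3));b=np.zeros(3)
    for o,d in rs:
        P=np.eye(3)-np.outer(d,d);A+=P;b+=P@o
    X=np.linalg.solve(A,b); return X,[np.linalg.norm((np.eye(3)-np.outer(d,d))@(X-o)) for o,d in rs]
def crop(fn,x0,y0,x1,y1,k,out):
    im=cv2.imread(f'pics/{fn}.png')[y0:y1,x0:x1]; cv2.imwrite(f'pics/{out}.png',cv2.resize(im,None,fx=k,fy=k,interpolation=cv2.INTER_CUBIC))
E
python3 - <<'E'
from h import *
for n in ['scene','top','wrist']:
    c=cap(n,n+'0'); print(n,c['fx'],c['cx'],c['cy'],np.round(c['R'],3).tolist(),np.round(c['t'],1), np.round(-np.array(c['R']).T@c['t']))
o=bot.get_obs(); print({k:np.round(v,3) for k,v in o.items()})
E
```

```text
pics
scene 512.5114911869326 282.0567034937682 200.58488313700045 [[-0.046, 0.999, -0.007], [0.826, 0.035, -0.562], [-0.561, -0.032, -0.827]] [  82.4 -405.  1982.5] [1451.   -5. 1412.]
top 516.6209825896333 275.0845913618705 209.1009043562626 [[-0.07, -0.998, 0.001], [-0.977, 0.069, -0.2], [0.199, -0.015, -0.98]] [ -14.1  645.1 1398.2] [ 351.  -38. 1499.]
wrist 325.19226210127806 279.4267732880181 211.32327345457202 [[0.315, -0.949, -0.002], [-0.908, -0.302, 0.289], [-0.275, -0.089, -0.957]] [-723.7  -37.7  379.5] [ 298. -665.  373.]
{'time': np.float64(0.15), 'joint_pos': array([ 1.157,  0.592,  0.048,  1.609, -0.033,  0.943, -0.034]), 'qvel': array([-0.   , -0.002,  0.001, -0.003, -0.   ,  0.001,  0.001]), 'effort': array([ 4.0000e-03, -5.4925e+01,  1.5500e+00, -1.9845e+01,  1.0000e-02,
        6.0000e-03,  0.0000e+00]), 'position': array([ 227.737, -687.673,  238.424]), 'ee_rot': array([-0.112, -0.698, -0.113,  0.698]), 'ft_force': array([-0.857,  0.213,  0.419]), 'wrist_torque': array([0.048, 0.019, 0.048]), 'width': np.float64(0.999)}
```

View pics/scene0.png

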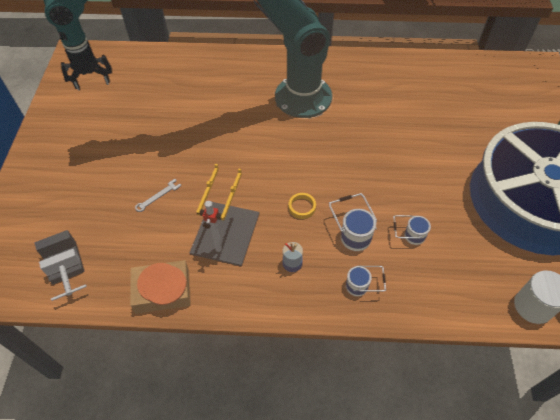

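View pics/top0.png

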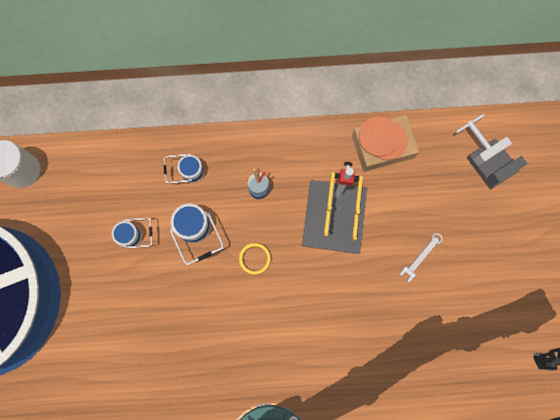

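View pics/wrist0.png

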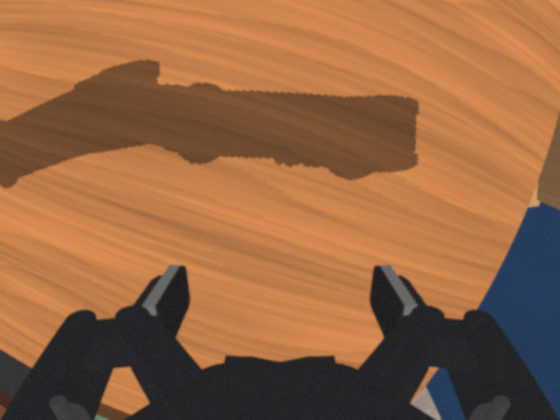

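Candidates in top view: pails at (189,223) (largest), (190,168) and (126,234) (both small). I choose (189,223). Now a close crop of it and of the stand.

```bash
python3 - <<'E'
from h import *
crop('top0',150,190,290,290,5,'c_top_pail'); crop('top0',290,150,390,270,5,'c_top_stand')
crop('scene0',310,180,410,260,7,'c_sc_pail'); crop('scene0',180,150,270,270,5,'c_sc_stand')
E
```

```text
(no output)
```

View pics/c_top_pail.png

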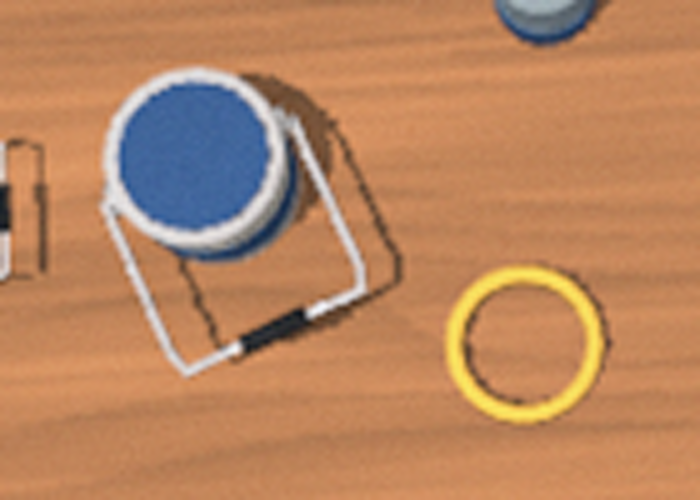

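View pics/c_top_stand.png

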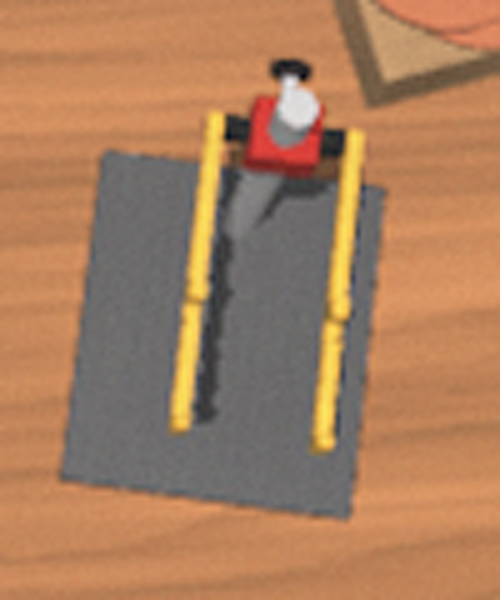

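View pics/c_sc_pail.png

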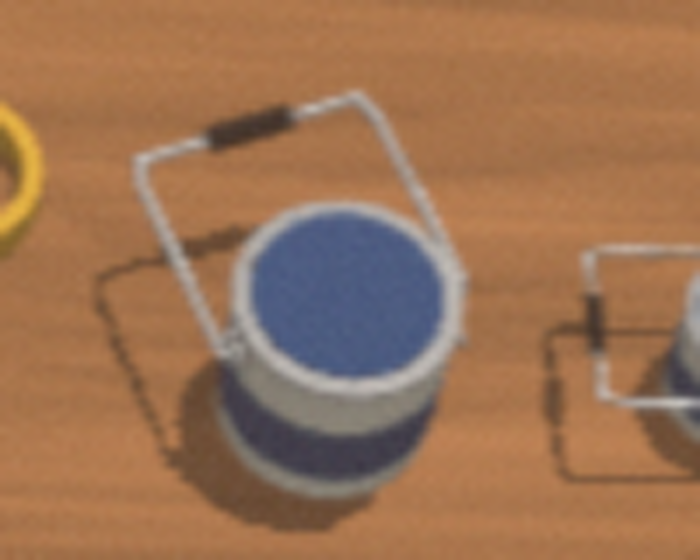

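View pics/c_sc_stand.png

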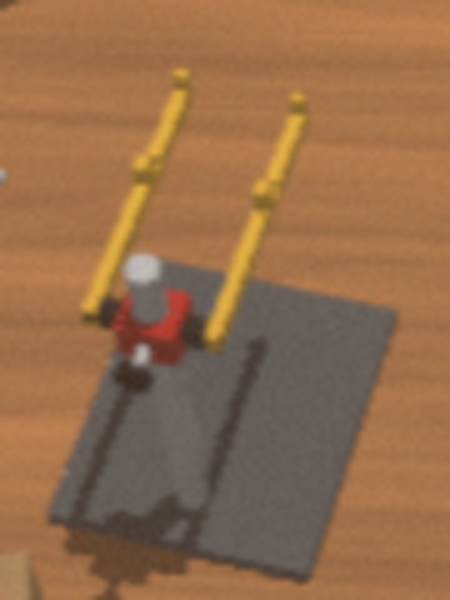

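```bash
python3 - <<'E'
from h import *
t=load('top0'); s=load('scene0')
def T(x,y,P=(150,190),k=5): return ray(t,P[0]+(x+.5)/k-.5,P[1]+(y+.5)/k-.5)
def S(x,y,P=(310,180),k=7): return ray(s,P[0]+(x+.5)/k-.5,P[1]+(y+.5)/k-.5)
z=lambda r,h: np.round(r[0]+r[1]*(h-r[0][2])/r[1][2],1)
for n,a,b,h in [('rim',(196,157),(350,297),95),('cornL',(186,372),(360,95),78),('cornR',(362,292),(140,160),78),('grip',(275,331),(250,127),78)]:
    X,e=tri([T(*a),S(*b)]); print(n,np.round(X,1),np.round(e,1),z(T(*a),h),z(S(*b),h))
P=(290,150);Q=(180,150)
for n,a,b in [('tipL',(180,428),(298,101)),('tipR',(323,448),(181,74)),('stopL',(197,290),(264,184)),('stopR',(340,305),(147,157)),('post',(302,105),(143,266))]:
    X,e=tri([T(*a,P,5),S(*b,Q,5)]); print(n,np.round(X,1),np.round(e,1))
print('foot',[z(T(*a,P,5),12) for a in [(105,150),(385,188),(350,518),(62,480)]])
print('footS',[z(S(*a,Q,5),12) for a in [(397,314),(308,580),(50,520)]])
E
```

```text
rim [621.  182.4  87.9] [0.1 0.1] [619.6 181.2  95. ] [625.4 181.5  95. ]
cornL [503.7 193.8  74.1] [0.6 0.6] [503.3 193.7  78. ] [506.6 192.6  78. ]
cornR [541.6  94.5  71.1] [1.2 1.2] [540.6  95.1  78. ] [546.4  92.8  78. ]
grip [523.  143.7  73.3] [0.8 0.8] [522.4 144.   78. ] [526.3 142.4  78. ]
tipL [ 536.2 -180.4  217.4] [1.8 1.8]
tipR [ 520.8 -250.9  219.7] [2.2 2.2]
stopL [ 604.  -193.5  227.2] [1.2 1.2]
stopR [ 590.5 -262.8  231. ] [0.2 0.2]
post [ 686.5 -248.7  262.6] [0.3 0.3]
foot [array([ 735.2, -171.6,   12. ]), array([ 700.4, -335.2,   12. ]), array([ 506.6, -294.3,   12. ]), array([ 540.2, -130.2,   12. ])]
footS [array([ 550.4, -131.9,   12. ]), array([ 745. , -172.2,   12. ]), array([ 710.7, -335.5,   12. ])]
```

```bash
cat >> h.py <<'E'
from scipy.spatial.transform import Rotation as Ro
def q_of(yaw):  # tool x down, tool y at heading yaw (rad)
    x=np.array([0,0,-1.]); y=np.array([np.cos(yaw),np.sin(yaw),0]); z=np.cross(x,y)
    q=Ro.from_matrix(np.c_[x,y,z]).as_quat(); return [q[3],q[0],q[1],q[2]]
E
python3 - <<'E'
from h import *
q=bot.get_obs()['ee_rot']; M=Ro.from_quat([q[1],q[2],q[3],q[0]]).as_matrix(); print(M.round(3)); print(np.degrees(np.arctan2(M[1,1],M[0,1])))
for nm,p,a in [('pail',(524,143,90),21.2),('pailup',(622,181,300),21.2),('st',(586,-226,215),-11.7),('pre',(459,-200,260),-11.7),('look',(560,-220,420),-11.7)]:
    for f in (0,180):
        j=bot.ik(p,q_of(np.radians(a+f))); print(nm,f,None if j is None else np.round(j,2))
E
```

```text
[[-0.001  0.314 -0.949]
 [ 0.002 -0.949 -0.314]
 [-1.    -0.002  0.   ]]
-71.67198715385214
pail 0 [-0.09  0.61 -0.36  2.11  0.44  0.49 -0.41]
pail 180 [-0.61  0.62  0.36  2.13 -0.48  0.46 -2.65]
pailup 0 [ 0.11  0.51 -0.68  1.71  0.36  1.05 -0.32]
pailup 180 [-1.06  0.72  1.19  1.76 -0.72  1.18 -2.42]
st 0 [ 0.5   0.51 -0.28  1.85  0.19  0.81 -0.09]
st 180 [-0.09  0.56  0.56  1.87 -0.39  0.82 -2.67]
pre 0 [ 0.59  0.3  -0.34  2.07  0.14  0.79 -0.03]
pre 180 [-0.1   0.31  0.53  2.1  -0.22  0.78 -2.78]
look 0 [ 0.55  0.29 -0.33  1.67  0.1   1.2  -0.01]
look 180 [-0.02  0.29  0.43  1.69 -0.13  1.19 -2.91]
```

```bash
python3 - <<'E'
from h import *
bot.move_pose([555,-235,400],q_of(np.radians(-11.7)))
cap('wrist','w_st'); o=bot.get_obs(); print(o['time'],o['position'],o['ft_force'])
E
```

```text
2.2917 [ 554.33728232 -236.76462629  399.39082258] [-0.46273035  0.38469183 -0.17510607]
```

View pics/w_st.png

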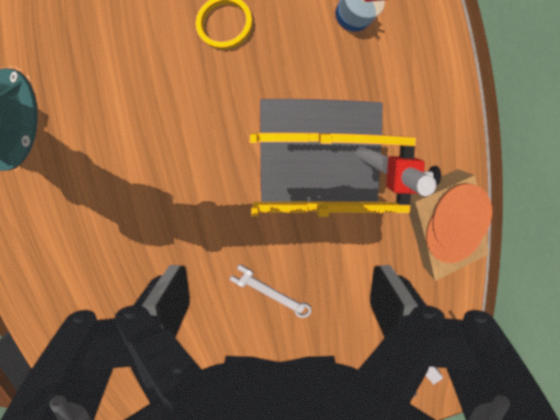

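```bash
python3 - <<'E'
from h import *
crop('w_st',240,90,450,230,3.8,'c_w_st')
bot.move_pose([555,-150,400],q_of(np.radians(-11.7)))
cap('wrist','w_st2'); crop('w_st2',240,150,450,300,3.8,'c_w_st2')
bot.move_pose([535,115,260],q_of(np.radians(21.2)))
cap('wrist','w_p'); o=bot.get_obs(); print(o['time'],o['position'],o['ft_force'])
E
```

```text
3.975 [536.36346709 112.84999612 260.61891986] [ 0.65972967 -0.19239144  0.81066853]
```

View pics/c_w_st.png

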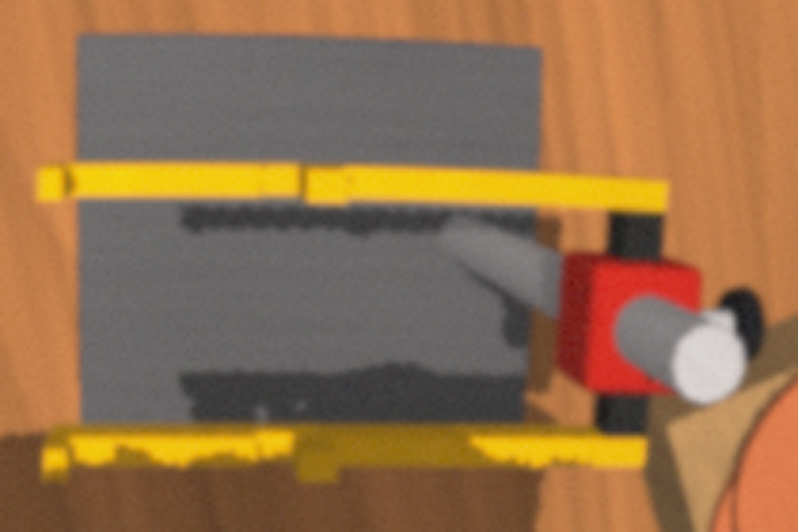

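View pics/w_st2.png

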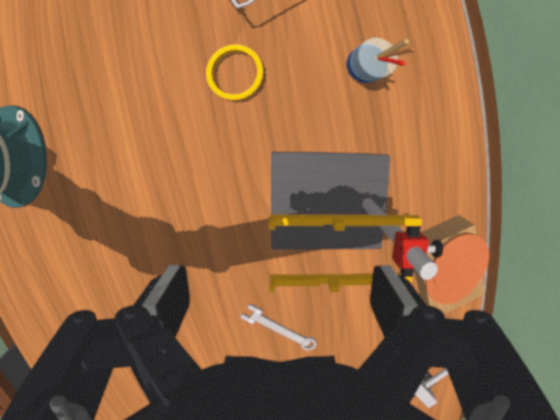

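View pics/w_p.png

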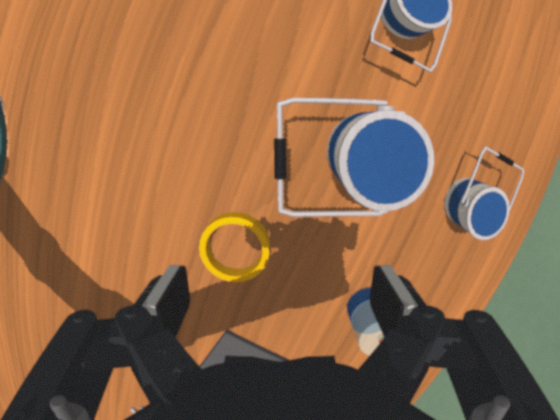

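```bash
python3 - <<'E'
from h import *
c=load('w_p')
for n,p,h in [('gripc',(280,158),78),('gt',(280,139),78),('gb',(280,178),78),('c1',(282,103),78),('c2',(283,212),78),('rim',(387,160),95)]:
    print(n,np.round(atz(c,*p,h,True),1))
c=load('w_st'); t=load('top0'); s=load('scene0')
f=lambda x,y:(240+(x+.5)/3.8-.5,90+(y+.5)/3.8-.5)
D={'tipL':((51,184),(180,428),(298,101)),'tipR':((55,462),(323,448),(181,74)),'stopL':((328,185),(197,290),(264,184)),'stopR':((319,461),(340,305),(147,157)),'post':((708,365),(302,105),(143,266))}
for n,(a,b,d) in D.items():
    rw=ray(c,*f(*a),True); rt=ray(t,290+b[0]/5-.4,150+b[1]/5-.4); rs=ray(s,180+d[0]/5-.4,150+d[1]/5-.4)
    X,e=tri([rw,rt,rs]); print(n,X.round(1),np.round(e,1),[tri(k)[0].round(0) for k in ([rw,rt],[rw,rs])])
    h={'t':230,'s':232,'p':265}[n[0]]; print('   at',h,atz(c,*f(*a),h,True).round(1))
E
```

```text
gripc [525.7 143.4  78. ]
gt [518.9 160.9  78. ]
gb [532.8 124.8  78. ]
c1 [508.1 194.4  78. ]
c2 [548.3  93.   78. ]
rim [620.8 182.3  95. ]
tipL [ 537.8 -180.3  218.2] [2.3 2.6 1.9] [array([ 538., -181.,  200.]), array([ 541., -181.,  223.])]
   at 230 [ 541.2 -179.9  230. ]
tipR [ 522.5 -251.1  220.6] [2.6 3.2 1.8] [array([ 523., -252.,  211.]), array([ 526., -251.,  226.])]
   at 230 [ 526.4 -249.4  230. ]
stopL [ 605.6 -193.4  229.1] [2.3 2.5 0.9] [array([ 615., -200.,  169.]), array([ 607., -194.,  232.])]
   at 232 [ 607.5 -193.6  232. ]
stopR [ 591.5 -262.5  232.1] [1.4 1.2 0.3] [array([ 593., -265.,  223.]), array([ 593., -262.,  234.])]
   at 232 [ 592.9 -262.4  232. ]
post [ 687.2 -248.4  263.8] [0.9 1.  0.4] [array([ 685., -247.,  270.]), array([ 688., -248.,  264.])]
   at 265 [ 687.6 -247.7  265. ]
```

```bash
python3 - <<'E'
from h import *
crop('w_st2',255,190,445,310,4,'c_w_st2')
E
```

```text
(no output)
```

View pics/c_w_st2.png

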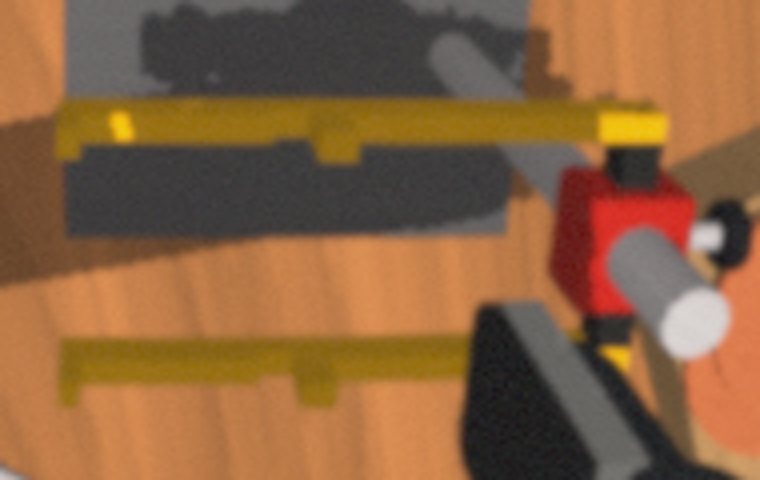

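```bash
python3 - <<'E'
from h import *
q=q_of(np.radians(21.5))
bot.grip(0.5)
bot.move_pose([524.5,143.5,150],q)
bot.move_linear([524.5,143.5,67],q,vel=80)
o=bot.get_obs(); print(o['time'],o['position'],o['ft_force'],o['width'])
cap('wrist','w_pre'); cap('top','t_pre')
crop('t_pre',150,190,290,290,5,'c_t_pre')
E
```

```text
6.1917 [524.8742342  143.68442627  67.41738235] [-0.19073098 -0.87603126  0.58370384] 0.496443897206561
```

View pics/w_pre.png

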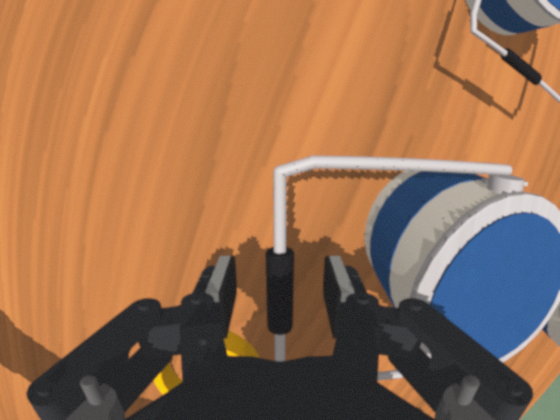

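View pics/c_t_pre.png

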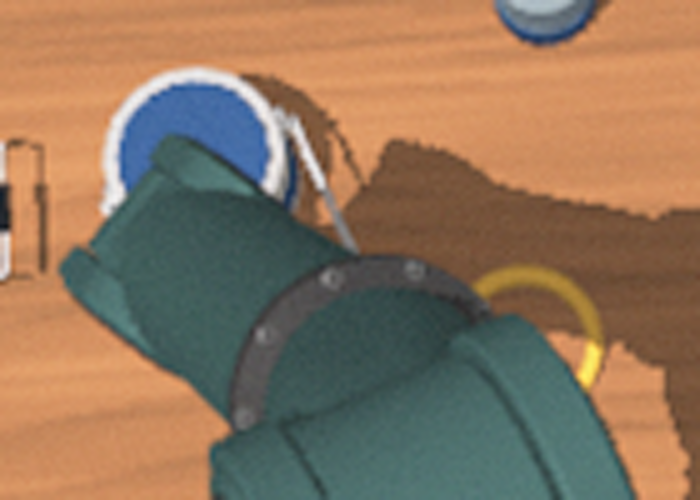

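Roller (x≈279, y 250–332) is centred between the fingertips (x≈225 and 335), bar parallel to the pads. Gripping and swinging.

```bash
python3 - <<'E'
from h import *
q=q_of(np.radians(21.5))
bot.grip(0.0,40)
o=bot.get_obs(); print(o['time'],o['position'],o['ft_force'],o['width'])
p0=np.array([524.5,143.5,67.]); d=np.array([np.cos(np.radians(21.5)),np.sin(np.radians(21.5)),0])
R=104.5
for th in np.radians(np.arange(9,91,9)):
    p=p0+d*R*(1-np.cos(th))+np.array([0,0,R*np.sin(th)])
    bot.move_linear(p,q,vel=90)
    o=bot.get_obs(); print(round(np.degrees(th)),o['time'].round(2),(o['position']-p).round(1),o['ft_force'].round(1),o['width'].round(3))
bot.hold(0.3)
print(bot.get_obs()['ft_force'].round(2))
cap('wrist','w_up'); cap('scene','s_up'); crop('s_up',290,140,430,260,5,'c_s_up')
E
```

```text
6.6833 [524.94703318 143.61611254  67.33309844] [ 0.7126505  -1.27649944  2.26801738] 0.12570849167068812Traceback (most recent call last):
  File "<stdin>", line 10, in <module>
AttributeError: 'float' object has no attribute 'round'
```

```bash
python3 - <<'E'
from h import *
q=q_of(np.radians(21.5))
p0=np.array([524.5,143.5,67.]); d=np.array([np.cos(np.radians(21.5)),np.sin(np.radians(21.5)),0])
R=104.5
for th in np.radians(np.arange(18,91,9)):
    p=p0+d*R*(1-np.cos(th))+np.array([0,0,R*np.sin(th)])
    bot.move_linear(p,q,vel=90)
    o=bot.get_obs(); print(round(np.degrees(th)),round(o['time'],2),(o['position']-p).round(1),o['ft_force'].round(1),round(float(o['width']),3))
bot.hold(0.3)
print(bot.get_obs()['ft_force'].round(2))
cap('wrist','w_up'); cap('scene','s_up'); crop('s_up',290,140,430,260,5,'c_s_up')
E
```

```text
18 7.35 [-0.6 -0.2 -0.1] [-0.5  0.2  0.1] 0.124
27 7.68 [-0.1 -0.  -0.1] [-1. -0.  0.] 0.118
36 8.02 [ 0.   0.1 -0. ] [-0.5  0.4  0.3] 0.125
45 8.35 [-0.   0.1  0.1] [-2.2 -0.9  1.6] 0.123
54 8.68 [0.4 0.2 0.6] [-3.2 -0.3  3.6] 0.125
63 9.02 [1.4 0.7 1.2] [-3.3 -1.1  6.9] 0.121
72 9.35 [2.4 1.1 1.4] [-2.9 -0.3  6.1] 0.12
81 9.68 [1.8 0.9 1. ] [-0.6  0.4  7.3] 0.125
90 10.02 [1.3 0.7 0.9] [0.7 0.  6.7] 0.123
[-0.19 -0.22  5.59]
```

View pics/c_s_up.png

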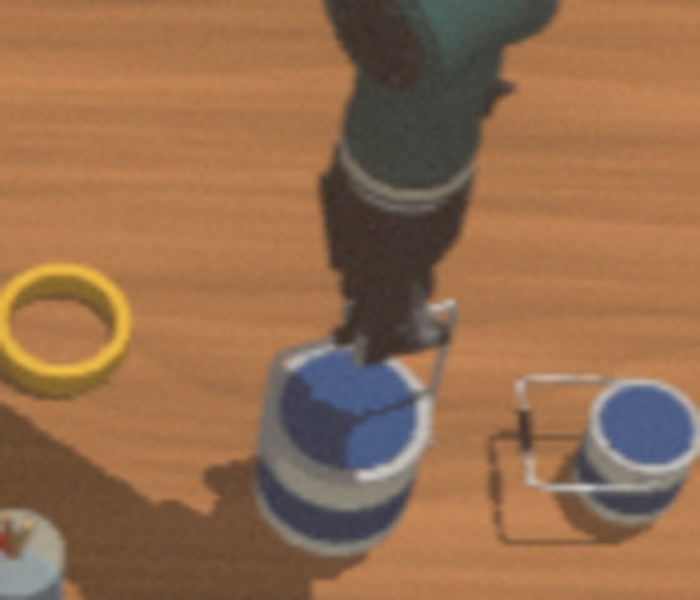

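View pics/w_up.png

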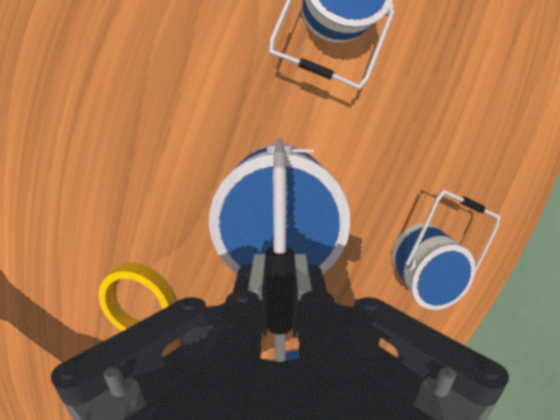

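```bash
python3 - <<'E'
from h import *
q=q_of(np.radians(21.5))
p=np.array([524.5,143.5,67.])+104.5*np.array([np.cos(np.radians(21.5)),np.sin(np.radians(21.5)),1])
p[0]+=1;p[1]+=.4
for dz,v in [(1.5,10),(3,10),(20,30),(90,80)]:
    bot.move_linear(p+[0,0,dz],q,vel=v); bot.hold(0.2)
    o=bot.get_obs(); print(dz,round(o['time'],2),(o['position']).round(1),o['ft_force'].round(2),o['wrist_torque'].round(3))
bot.hold(0.5)
F=[]
for i in range(8): bot.hold(0.05); F.append(bot.get_obs()['ft_force'])
print(np.mean(F,0).round(2),np.std(F,0).round(2))
cap('wrist','w_l'); cap('scene','s_l')
E
```

```text
1.5 10.95 [622.2 182.1 172.5] [-0.68  1.57 -0.76] [0.229 0.082 0.012]
3 11.45 [622.5 181.9 174.1] [ 1.26  0.63 -5.89] [-0.009  0.045  0.04 ]
20 12.37 [622.5 182.1 191.2] [-0.44 -0.07 -6.55] [-0.036  0.054  0.048]
90 13.59 [622.4 182.  260.8] [-0.28  0.16 -5.69] [-0.022 -0.     0.031]
[-0.11 -0.03 -6.17] [0.43 0.18 0.29]
```

View pics/s_l.png

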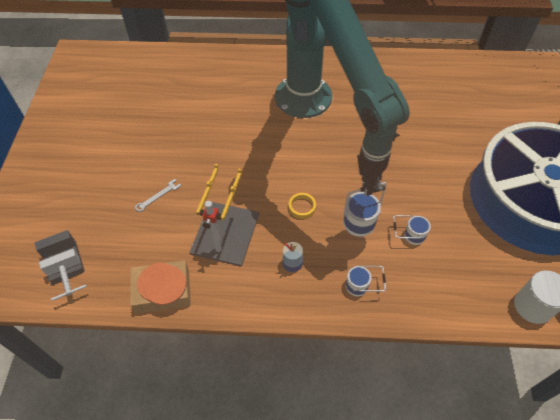

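View pics/w_l.png

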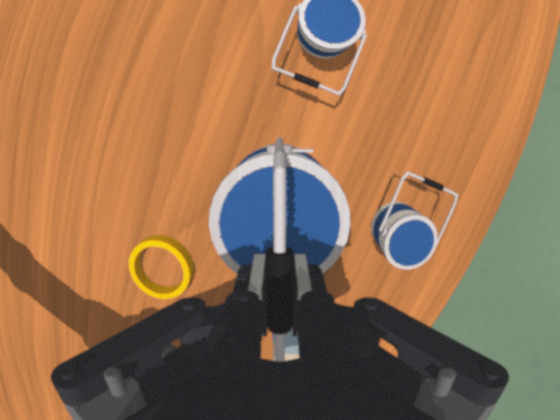

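```bash
python3 - <<'E'
from h import *
bot.move_linear([510,0,265],q_of(np.radians(5)),vel=110)
bot.move_linear([456,-199,262],q_of(np.radians(-11.8)),vel=110)
bot.hold(0.6)
bot.move_linear([456,-199,240],q_of(np.radians(-11.8)),vel=40)
F=[]
for i in range(8): bot.hold(0.05); F.append(bot.get_obs()['ft_force'])
o=bot.get_obs(); print(np.mean(F,0).round(2),np.std(F,0).round(2),o['time'],o['position'])
cap('wrist','w_e'); cap('scene','s_e'); crop('s_e',150,110,290,230,5,'c_s_e')
E
```

```text
[-0.07  0.19 -5.93] [0.53 0.36 0.27] 20.4167 [ 456.06254618 -199.02774833  240.14166212]
```

View pics/w_e.png

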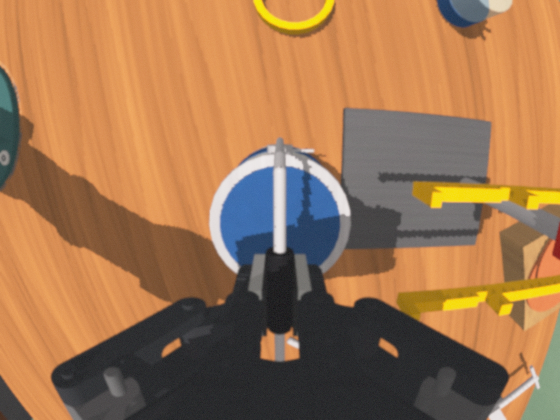

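View pics/c_s_e.png

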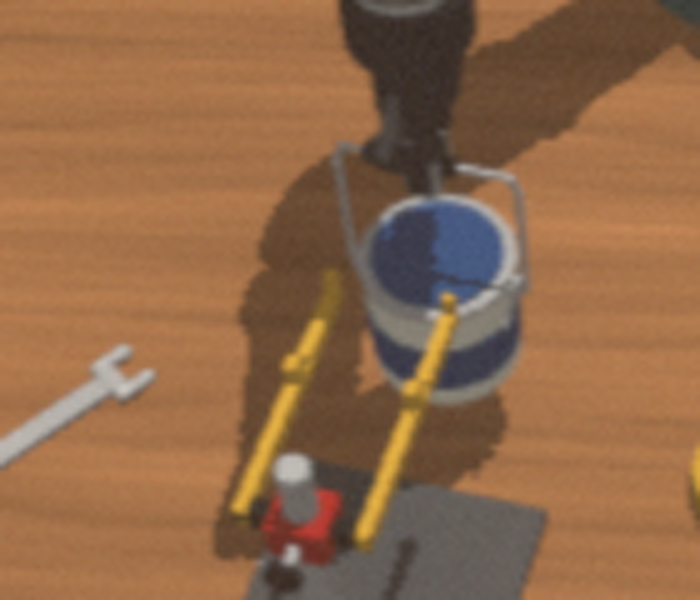

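```bash
python3 - <<'E'
from h import *
crop('w_e',380,160,560,330,4,'c_w_e')
c=load('w_e'); u=np.array([np.cos(np.radians(11.8)),-np.sin(np.radians(11.8))]); v=np.array([-u[1],u[0]])
P=np.array([456.06,-199.03])
for p in [(424,187),(409,303)]:
  for h in (223,228,233):
    X=atz(c,*p,h,True)[:2]-P; print(p,h,X@u,X@v)
E
```

```text
(424, 187) 223 73.92583789239451 41.05442086171283
(424, 187) 228 71.48891335452768 42.137945056240774
(424, 187) 233 69.05198881666085 43.22146925076872
(409, 303) 223 75.78531580310786 -27.7819683965744
(409, 303) 228 73.28699676514316 -24.425668772606276
(409, 303) 233 70.78867772717845 -21.069369148638128
```

View pics/c_w_e.png

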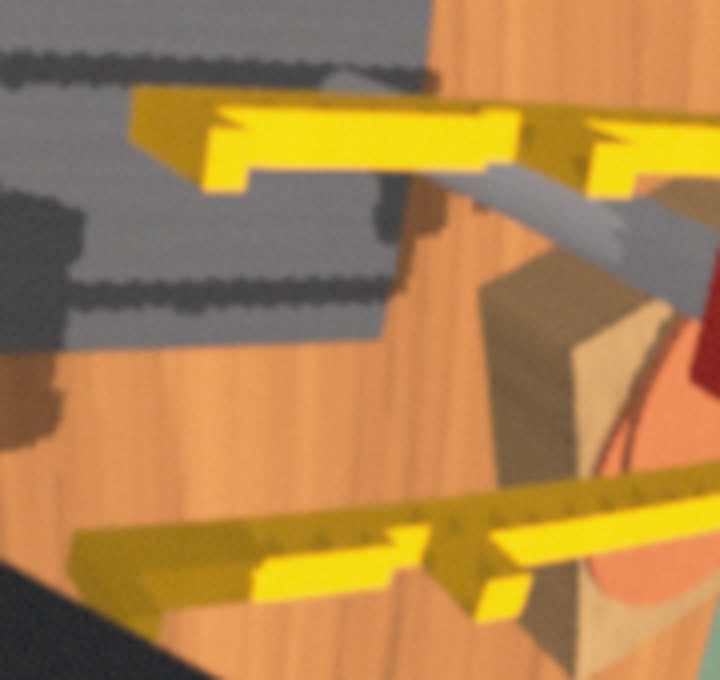

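```bash
python3 - <<'E'
from h import *
c=load('w_e'); u=np.array([np.cos(np.radians(11.8)),-np.sin(np.radians(11.8))]); v=np.array([-u[1],u[0]])
P=np.array([456.06,-199.03])
g=lambda x,y:(380+(x+.5)/4-.5,160+(y+.5)/4-.5)
for h in (215,220,225,230,235):
    L=[]
    for p in [(592,170),(482,598),(209,157)]:
        X=atz(c,*g(*p),h,True)[:2]-P; L.append((round(X@u,1),round(X@v,1)))
    print(h,L)
E
```

```text
215 [(np.float64(158.0), np.float64(31.8)), (np.float64(157.6), np.float64(-47.2)), (np.float64(83.6), np.float64(32.8))]
220 [(np.float64(153.0), np.float64(33.1)), (np.float64(152.7), np.float64(-43.4)), (np.float64(80.9), np.float64(34.1))]
225 [(np.float64(148.1), np.float64(34.4)), (np.float64(147.8), np.float64(-39.6)), (np.float64(78.3), np.float64(35.4))]
230 [(np.float64(143.1), np.float64(35.7)), (np.float64(142.8), np.float64(-35.8)), (np.float64(75.7), np.float64(36.7))]
235 [(np.float64(138.2), np.float64(37.1)), (np.float64(137.9), np.float64(-32.0)), (np.float64(73.1), np.float64(37.9))]
```

```bash
cat >> h.py <<'E'
U=np.array([np.cos(np.radians(11.8)),-np.sin(np.radians(11.8)),0]); P0=np.array([456.06,-199.03,0]); QS=q_of(np.radians(-11.8))
def pt(s,z): return P0+U*s+np.array([0,0,z])
def st(n=6):
    F=[]
    for i in range(n): bot.hold(0.03); F.append(bot.get_obs()['ft_force'])
    o=bot.get_obs(); d=np.array(o['position'])-P0; f=np.mean(F,0)
    print('t',round(o['time'],2),'s',round(d@U,2),'z',round(d[2],2),'f_along',round(f@U,2),'fz',round(f[2],2)); return d@U,d[2],f
E
python3 - <<'E'
from h import *
bot.move_linear(pt(113,240),QS,vel=60); bot.hold(0.4); st()
bot.move_linear(pt(113,215),QS,vel=30); bot.hold(0.3); st()
r=bot.move_linear(pt(113,199),QS,vel=8,threshold=2.0); print(r); st()
cap('wrist','w_c'); cap('scene','s_c'); crop('s_c',170,110,290,230,5,'c_s_c')
E
```

```text
t 23.15 s 113.01 z 239.99 f_along -0.03 fz -5.89
t 24.63 s 113.0 z 215.05 f_along 0.03 fz -5.87
True
t 25.85 s 112.72 z 206.93 f_along 3.09 fz -0.1
```

View pics/w_c.png

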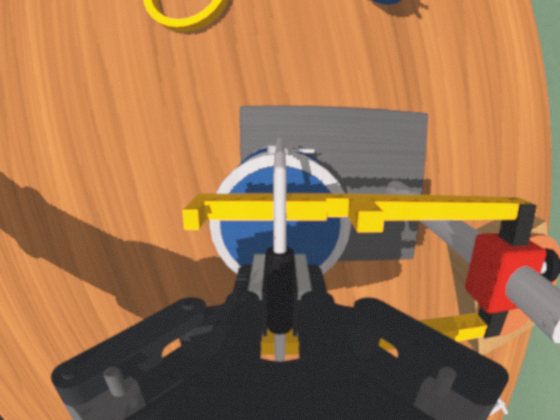

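View pics/c_s_c.png

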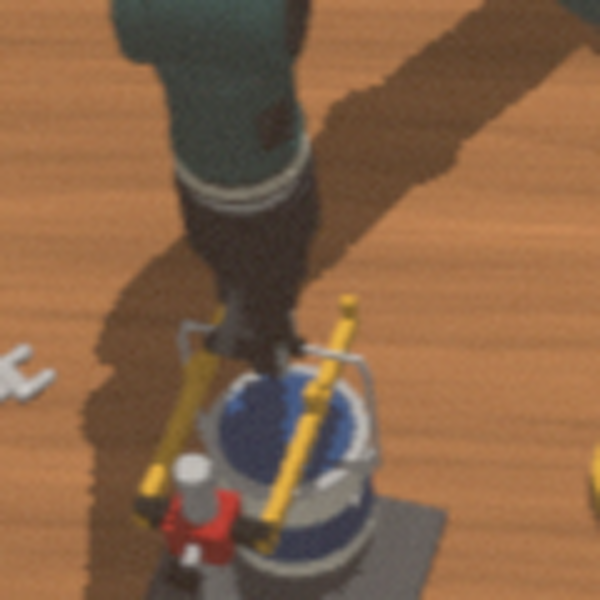

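```bash
python3 - <<'E'
from h import *
bot.move_linear(pt(113,212),QS,vel=10); bot.hold(0.3); st()
bot.move_linear(pt(131,212),QS,vel=20); bot.hold(0.5); st()
r=bot.move_linear(pt(146,212),QS,vel=6,threshold=2.0); print(r)
for i in range(2): st()
cap('wrist','w_s')
crop('w_s',150,150,420,290,2.9,'c_w_s')
E
```

```text
t 27.26 s 113.0 z 212.03 f_along 0.26 fz -5.71
t 29.01 s 131.01 z 211.99 f_along -0.14 fz -5.84
True
t 30.73 s 136.13 z 208.34 f_along -0.23 fz -6.16
t 30.93 s 136.47 z 208.6 f_along -0.47 fz -5.99
```

View pics/c_w_s.png

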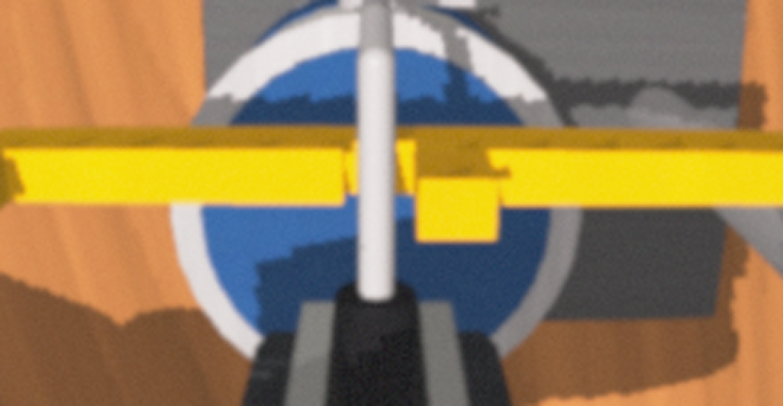

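```bash
python3 - <<'E'
from h import *
bot.move_linear(pt(137.3,210),QS,vel=8); bot.hold(0.4); st()
cap('wrist','w_s2'); crop('w_s2',220,170,340,250,6,'c_w_s2')
bot.move_linear(pt(137.3,206.5),QS,vel=8); bot.hold(0.3);st()
r=bot.move_linear(pt(137.3,198),QS,vel=6,threshold=2.0); print(r); st();
cap('wrist','w_s3'); crop('w_s3',220,170,340,250,6,'c_w_s3')
E
```

```text
t 31.86 s 137.33 z 210.02 f_along 0.23 fz -5.85
t 32.99 s 137.32 z 206.53 f_along -0.2 fz -5.9
True
t 33.92 s 137.09 z 201.94 f_along 2.96 fz -0.15
```

View pics/c_w_s2.png

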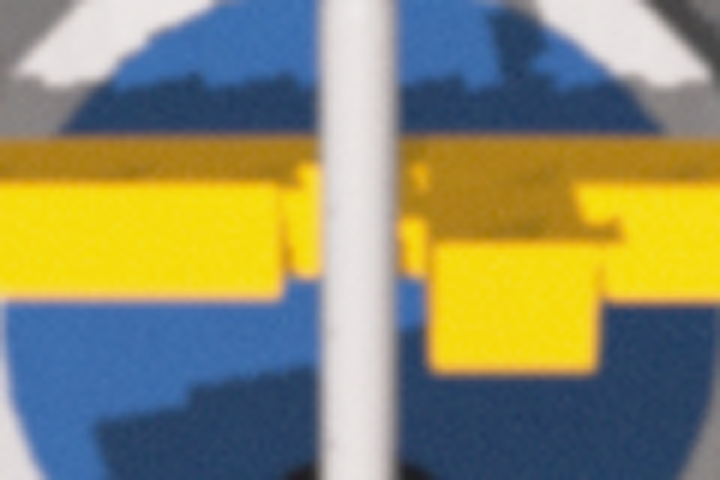

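View pics/c_w_s3.png

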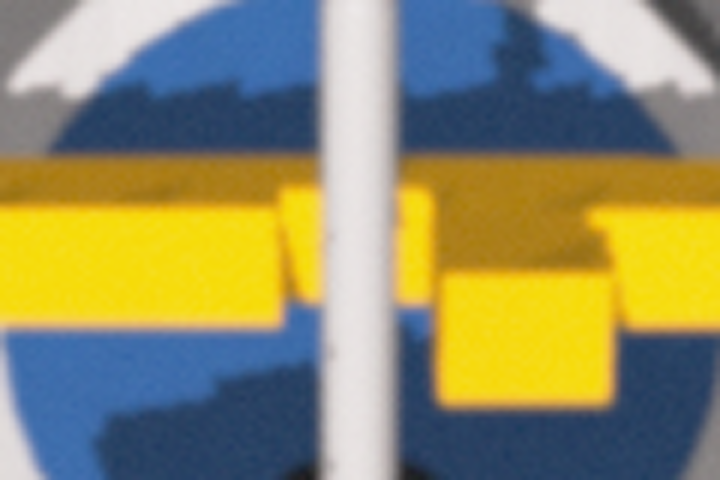

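Wire sits in the notch (wire x 322–400 between notch edges 285–435), 5.0 mm below the felt flat, with the weight off the tool. Releasing.

```bash
python3 - <<'E'
from h import *
st()
bot.grip(0.4); st()
bot.move_linear(pt(137.1,215),QS,vel=25); st()
bot.move_linear(pt(137.1,330),QS,vel=80); bot.hold(0.5); st()
cap('wrist','w_f'); 
bot.move_linear(pt(20,360),QS,vel=150)
bot.hold(1); st()
cap('scene','s_f'); cap('top','t_f'); crop('s_f',160,110,300,230,5,'c_s_f'); crop('t_f',280,130,400,270,4,'c_t_f')
E
```

```text
t 34.17 s 136.19 z 201.49 f_along 4.27 fz 1.18
t 34.72 s 134.47 z 200.6 f_along 0.09 fz -0.4
t 35.64 s 136.96 z 214.78 f_along -0.35 fz 0.19
t 37.93 s 137.09 z 330.01 f_along 0.06 fz 0.13
t 40.14 s 20.0 z 360.0 f_along -0.09 fz 0.25
```

View pics/w_f.png

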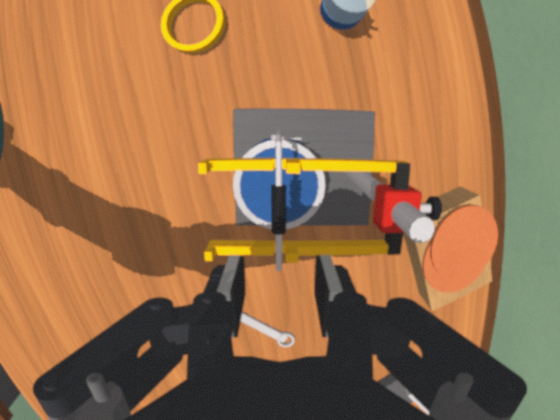

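View pics/c_s_f.png

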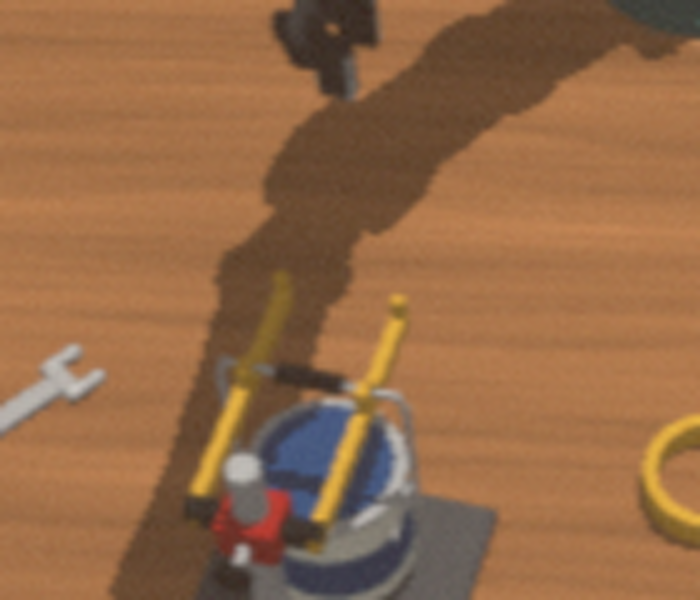

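View pics/c_t_f.png

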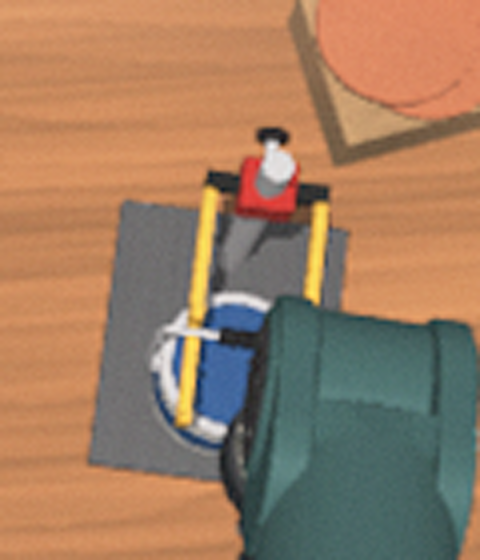

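```bash
python3 - <<'E'
from h import *
crop('w_f',190,110,370,290,3.3,'c_w_f')
bot.move_linear(pt(60,380),QS,vel=100); bot.hold(0.5)
a=cap('wrist','w_g1')['image'].astype(int); bot.hold(1.0); b=cap('wrist','w_g2')['image'].astype(int)
print(np.abs(a-b).mean(), np.abs(a-b).max())
crop('w_g2',240,100,440,250,4,'c_w_g2')
E
```

```text
1.9877664399092971 99
```

View pics/c_w_f.png

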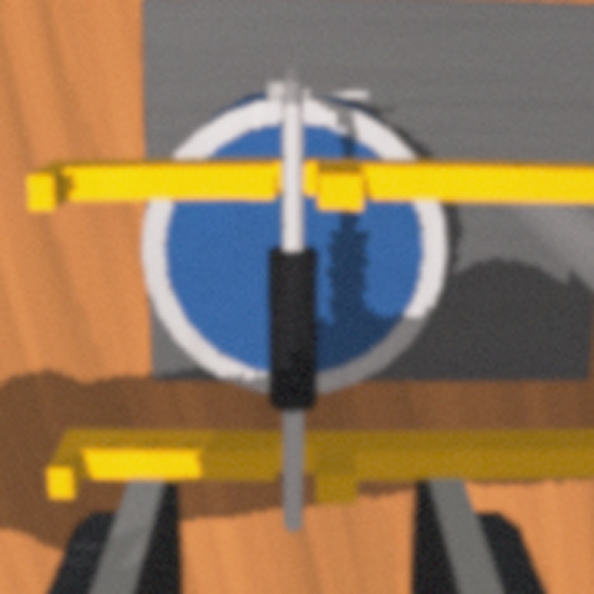

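View pics/c_w_g2.png

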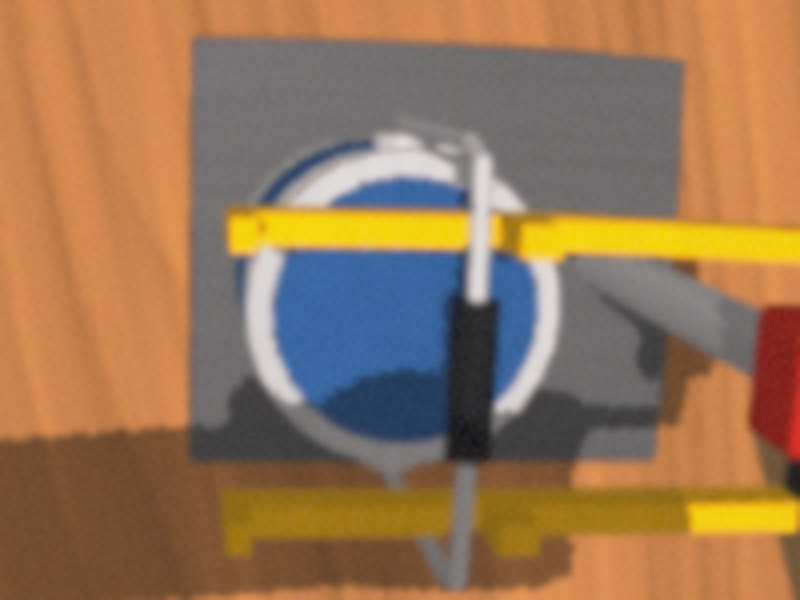

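```bash
python3 - <<'E'
from h import *
g=[cv2.cvtColor(cv2.imread(f'pics/w_g{i}.png'),cv2.COLOR_BGR2GRAY).astype(np.float32) for i in (1,2)]
for nm,(x0,y0,x1,y1) in {'pail':(300,135,382,215),'tape+bg':(100,0,240,100)}.items():
    print(nm,cv2.phaseCorrelate(g[0][y0:y1,x0:x1],g[1][y0:y1,x0:x1]))
d=np.abs(g[0]-g[1]); print([d[y0:y1,x0:x1].mean() for x0,y0,x1,y1 in [(300,135,382,215),(100,0,240,100)]])
bot.hold(0.5)
bot.hand_in()
E
```

```text
pail ((-0.1645308205899454, 0.03143023469444017), 1.003810461362203)
tape+bg ((-0.10607113329139395, 0.04089057322239853), 1.0778475189208985)
[np.float32(2.1556401), np.float32(1.4424286)]
the job is handed in; nothing more can be done
```

The large pail is hanging by its bail in the notches of both hook arms, released and still, and the job is handed in. I got no verdict back. The last logged clock reading was 40 s; about 3 s more passed before hand-in, inside the 70 s limit.

**What I did:**
- I gripped the roller and swung the bail upright with the pail on the bench. The tool pressed down on the bail with about 5 to 7 N near the top of the swing.
- I lifted the pail, which pulled about 6 N on the tool, and carried it to the stand.
- I felt the flats at tool height 206.9 mm, then lowered the wire into the notches until the weight came off the tool at 201.9 mm. That is 5.0 mm lower, which matches the notch depth.
- I opened the gripper and backed off upward.

**Last checks:**
- **Seating:** in the wrist view the wire sits right in front of the stop in the same place on both arms. I could not measure the load on each arm separately.
- **Stillness:** two pictures about 1 s apart show the pail shifting no more than the background does (about 0.1 pixel).
- **Tool force:** about zero after backing off.
- **Tape and wrench:** they appear in place in the later pictures. I did not measure them or the jar.

**What did not go as planned:**
- The first probe for the stop tripped early without touching it, and the arm sagged about 3.5 mm. I centred on the notch by camera instead of by touch.
- A sideways reading of about 3 N showed up when the wire first rested on the flats. It came back at set-down, reached 4.3 N just before release, and went away once the gripper opened.

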